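Sort repair parts into the coloured bins

ROBOT

A 7-joint arm with a two-finger parallel gripper is mounted at the origin on the work surface; the furniture and walls round the work are solid. World frame = base frame: x ahead of the robot, y to its left, z up, the work surface at z = 0. Lengths are in m, angles in rad, forces in N, time in s.
With the tool pointing down it reaches from about 0.425 to 0.875 m from the base axis. Payload 9.9 kg.
Tool frame: the origin (TCP) lies between the finger pads; the fingertips stand 17 mm ahead of it and the grasp point (between the pads) lies 2 mm behind it (arm.tip_reach is the distance from the TCP to the fingertips, in m); z points along the fingers, y is the line along which they close (so a half turn about z gives the same grasp; the last joint's range is limited). The gripper opens to 85 mm and grips with 20 to 120 N. Pads are 22 mm wide; open, the fingers measure 114 mm over their backs; the gripper's body (76 mm by 85 mm) begins 54 mm behind the grasp point. The pads swing forward as they close: fully open they stand 13 mm farther back than shut.
Start: joints at [1.123, 0.576, 0.025, 1.437, -0.015, 1.129, -0.057], TCP at [0.24, -0.631, 0.248] pointing down, gripper open.
Joint ranges: [-2.76, 2.76], [-0.34, 2.15], [-1.52, 1.57], [0.19, 2.46], [-1.09, 4.23], [0.17, 1.99], [-2.82, 2.82]. Speed limits (rad/s): [2.22, 2.22, 3.01, 3.01, 3.14, 3.14, 3.14].

INTERFACE

Orientations are given as [roll, pitch, yaw] about the fixed x, y, z axes, in that order (R = Rz(yaw) Ry(pitch) Rx(roll)).
In Python, from plant import arm, cams gives the robot as it stands (arm), with the cameras (cams).
- The arm moves only by the shell command python3 steer.py 'ROWS' [FORCE]. ROWS is a JSON list that holds a single list of rows (three levels of brackets), with 1 to 5 rows, each of 5 numbers: the opening from 0.0 (shut) to 1.0 (fully open), then dx, dy, dz in parts of the range, where 1.0 means 200 mm, then a turn about the tool's z in fractions of the full range, 1 being pi rad; each row is the pose to reach, as a shift and turn from the pose commanded when the command began, along the tool's axes at that moment; what a row does not reach only later rows make up. A row lasts 1/12 s, in which the tool goes at most 0.0417 m and 0.125 rad, less where a joint would pass 70% of its speed; a pose out of reach is approached as far as the arm can. The fingers move at their own pace and stop on an object; FORCE is the grip in N (left out, the last holds). Time passes only in rows, so rows that do not move let the fingers close. It prints the time, the measured TCP pose, the force, the opening and the grip force at its end. A shift or turn number past 1, either way, is cut back to 1. Input that does not fit is refused with a message, and nothing moves.
- arm.state(): the state, without advancing time (a new reading comes with each control period).
- cams.camera(name): name is "side" or "top" or "wrist"; returns the picture (480x640x3 uint8, red, green, blue); there is no depth.
- cams.calibration(name): a dict with "K" (3x3 intrinsics, pixels), "R" (3x3) and "t" (3): a world point X has camera coordinates R X + t; the wrist camera has in their place "mount" (4x4, takes a point from camera to tool coordinates, whose origin is the TCP and whose axes are the flange's). Camera axes: x right, y down, z forward; pixel columns grow to the right and rows downward; lengths in m; the calibration is good to about 2 mm. A picture is of the moment at which its call begins: read the wrist's pose just before it. calibration takes no time and is no camera call.
- arm.finish_job(): hands the job in; it is judged then, once.
The state is a dict: "clock": time; "joint_pos": joint angles; "qd": joint speeds; "joint_efforts": joint torques, N m; "tcp_pos": TCP position; "orientation": TCP orientation; "force": force on the tool from outside, world axes, zero at the start; "wrist_torque": the same for the moment, N m; "opening": opening from 0.0 (shut) to 1.0 (fully open); "grasp_force": force on a finger pad.
Only numpy, scipy, OpenCV 4.12 (cv2) and the standard library are available. Lean on these libraries where they do the work, as an engineer would, in place of code of your own. Each camera call takes 0.05 s, during which the arm holds its last target. There are 200 camera calls.

TASK

Sort the spare parts on the bench: put the white terminal block and the black micro switch in the yellow bin, the black knob in the blue bin and the spool of heating wire in the red bin. Every part should end lying flat on the floor of its bin the same way up as it lies now, not leaning on a wall or on another part, and the tape measure, the screwdriver and the spanner should be left where they are.

Things in the scene. Friction and masses are not known exactly. Their poses are not given: they have to be found in the camera images.
- bin_yellow: open rectangular small-parts bin of yellow plastic, fixed to the bench. Outside 100 (own x) x 140 (own y) x 34 mm high, walls 3 mm, inner floor 3 mm above the bench, inside 94 x 134 mm, empty at the start. A blank white card sits on its -x face. Origin: centre of its underside; z up.
- bin_blue: open rectangular small-parts bin of blue plastic, fixed to the bench. Outside 100 (own x) x 140 (own y) x 34 mm high, walls 3 mm, inner floor 3 mm above the bench, inside 94 x 134 mm, empty at the start. A blank white card sits on its -x face. Origin: centre of its underside; z up.
- bin_red: open rectangular small-parts bin of red plastic, fixed to the bench. Outside 100 (own x) x 140 (own y) x 34 mm high, walls 3 mm, inner floor 3 mm above the bench, inside 94 x 134 mm, empty at the start. A blank white card sits on its -x face. Origin: centre of its underside; z up.
- terminal_block: white five-way terminal block, a bar 18 (own x) x 62 (own y) x 18 mm high with five studs on top (paper scraps and slips near it are harmless litter); the solid bar is the lower 14 mm. Lies studs up. Origin: centre of its underside; z up. Grasp it across x.
- micro_switch: small black micro switch, metal lever strip on top, two bright tags at one end (the plain flat black strip on the bench is litter). Solid body 16 (own x) x 28 (own y, -11 to +17 mm) x 10 mm high; lever (to 15 mm high) and tags (-y end) are only for looks. Lies lever up. Origin: on its underside, 3 mm towards -y from the body's middle; z up. Grasp it across x.
- knob: black round control knob with a white pointer mark on its top, 32 mm across at its foot, 19 mm high, standing on its flat underside, mark up. Origin: centre of its underside; z up.
- spool: spool of grey heating wire with orange flanges, 52 mm across, 32 mm high, standing upright on one flange. Origin: centre of its underside; z up its axis.
- tape_measure: bystander, loose: yellow and black tape measure, 62 x 73 x 38 mm. Origin: centre of its underside.
- driver: bystander, loose: screwdriver with a yellow and black handle, 22 (x) x 197 (y) x 26 mm, lying flat. Origin: centre of its underside.
- spanner: bystander, loose: bright steel spanner, 27 (x) x 150 (y) x 9 mm, lying flat. Origin: centre of its underside.

How it is judged:
At the end, for the whole second after the job is handed in: Terminal block and micro switch in the yellow bin, knob in the blue, spool in the red: each origin within 45 mm (bin x) and 65 mm (bin y) of the bin centre and under 10 mm above its underside, tilted under 0.2 rad from its starting way up, at rest (under 0.02 m/s, 0.2 rad/s) (x of terminal_block in the frame of bin_yellow between -0.045 and 0.045 m and y of terminal_block in the frame of bin_yellow between -0.065 and 0.065 m and z of terminal_block in the frame of bin_yellow between -0.003 and 0.01 m and angle between each of terminal_block, micro_switch, knob, spool's own z axis and vertical below 0.2 rad and linear speed of each of terminal_block, micro_switch, knob, spool below 0.02 m/s and angular speed of each of terminal_block, micro_switch, knob, spool below 0.2 rad/s and x of micro_switch in the frame of bin_yellow between -0.045 and 0.045 m and y of micro_switch in the frame of bin_yellow between -0.065 and 0.065 m and z of micro_switch in the frame of bin_yellow between -0.003 and 0.01 m and x of knob in the frame of bin_blue between -0.045 and 0.045 m and y of knob in the frame of bin_blue between -0.065 and 0.065 m and z of knob in the frame of bin_blue between -0.003 and 0.01 m and x of spool in the frame of bin_red between -0.045 and 0.045 m and y of spool in the frame of bin_red between -0.065 and 0.065 m and z of spool in the frame of bin_red between -0.003 and 0.01 m); the robot touches nothing.
It fails at once if the tape measure is moved by more than 25 mm (distance of tape_measure from where it was at the start of the episode above 0.025 m).
It fails at once if the screwdriver is moved by more than 25 mm (distance of driver from where it was at the start of the episode above 0.025 m).
It fails at once if the spanner is moved by more than 25 mm (distance of spanner from where it was at the start of the episode above 0.025 m).
It also fails if it takes over 96 s, if anything falls off the work surface, if the arm or the gripper's body presses on something with over 40 N, if the wrist force passes 120 N, or if a joint passes its speed limit or range.

## Working session

There is one attempt and no reset: what is moved stays moved. The work goes in short steps, Python scripts to look and compute and a shell command to move; the robot and the scene stay as the last step left them, time stands still between calls to the robot, and variables do not carry over. Pictures are saved under pics/ and viewed, at most 14 in all, crops included, and the job is handed in when it is done.

```bash
ls; mkdir -p pics
python3 - <<'E'
from plant import arm, cams
import cv2
for n in("top","side"):
    cv2.imwrite(f"pics/{n}0.png",cams.camera(n)[:,:,::-1]); c=cams.calibration(n); print(n,c)
print(cams.calibration("wrist")); print(arm.state(),arm.tip_reach)
E
```

```text
pics
plant.py
steer.py
top {'K': array([[439.67600301,   0.        , 312.03438042],
       [  0.        , 439.67600301, 239.24026368],
       [  0.        ,   0.        ,   1.        ]]), 'R': array([[ 0.00586804, -0.99996989,  0.00507858],
       [-0.98963858, -0.00653586, -0.14343208],
       [ 0.14346095, -0.00418429, -0.98964713]]), 't': array([0.04756949, 0.4553126 , 0.85905503])}
side {'K': array([[457.98863421,   0.        , 317.82294274],
       [  0.        , 457.98863421, 235.14759343],
       [  0.        ,   0.        ,   1.        ]]), 'R': array([[ 0.99982624, -0.00365849, -0.01827842],
       [-0.01828769, -0.38250055, -0.92377426],
       [-0.00361189,  0.92394802, -0.382501  ]]), 't': array([-0.43767888,  0.05571806,  0.93283744])}
{'K': array([[344.33359309,   0.        , 323.97683236],
       [  0.        , 344.33359309, 244.62206102],
       [  0.        ,   0.        ,   1.        ]]), 'mount': array([[-1.85574884e-04, -9.48327327e-01, -3.17293627e-01,
         8.06648019e-02],
       [ 9.99999684e-01,  6.94836039e-05, -7.92540421e-04,
        -4.30513516e-04],
 
[... 210 characters left out ...]
2321898,  0.57642371,  0.02487893,  1.43781973, -0.0150027 ,
        1.12901936, -0.05649878]), 'qd': array([-3.77006478e-05, -1.13005528e-03, -1.71584644e-03, -1.03763968e-03,
        1.08741053e-03,  1.04280920e-03, -8.68207486e-05]), 'joint_efforts': array([ 6.37818783e-03, -7.67297673e+01,  2.25767076e+00, -2.86602509e+01,
        1.57070422e-02,  8.54927319e-03, -1.22867672e-05]), 'tcp_pos': array([ 0.2400244 , -0.63047149,  0.24754745]), 'orientation': array([-3.14011029e+00,  8.99055656e-05,  3.63783544e-01]), 'force': array([ 0.25908586, -0.52208056, -0.2718173 ]), 'wrist_torque': array([ 0.00160938, -0.0161019 , -0.0343502 ]), 'grasp_force': 0.0, 'opening': 0.9988680722165201} 0.017
```

View pics/top0.png

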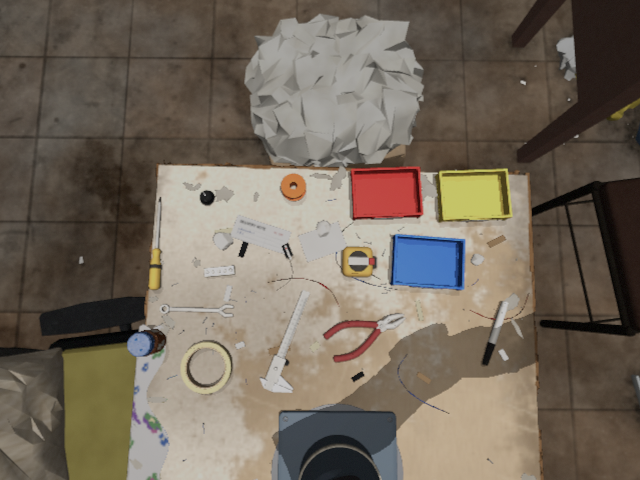

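View pics/side0.png

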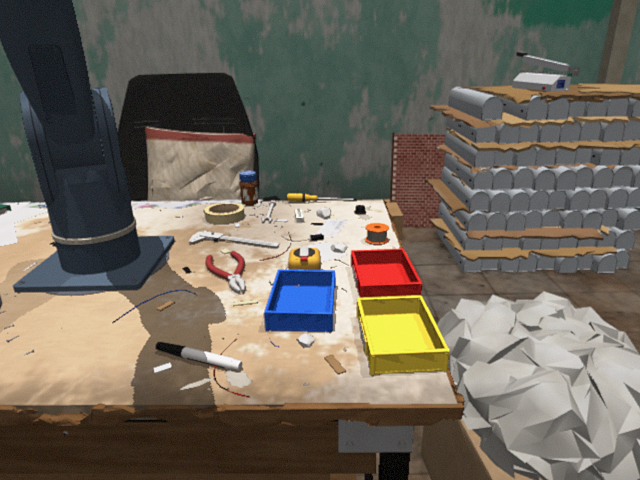

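The top view shows the yellow bin at (474,195), red at (386,193) and blue at (428,262). The spool is at (293,186), the knob at (207,198), the terminal block at (220,271), and probably the micro switch at (287,250). The tape is at (359,262), the spanner at (197,310) and the driver at (155,250). The side view shows the same things. Next I'll enlarge crops and get rough positions.

```bash
cat > h.py <<'E'
import numpy as np, cv2
from scipy.spatial.transform import Rotation as Ro
from plant import arm, cams
def cam(n,s=None):
    """K, R, t (world->camera); the wrist's from state s"""
    c=cams.calibration(n)
    if n!="wrist": return c["K"],c["R"],c["t"]
    s=s or arm.state(); T=np.eye(4); T[:3,:3]=Ro.from_euler("xyz",s["orientation"]).as_matrix(); T[:3,3]=s["tcp_pos"]
    M=np.linalg.inv(T@c["mount"]); return c["K"],M[:3,:3],M[:3,3]
def plane(C,uv,z):
    K,R,t=C; o=-R.T@t; d=R.T@np.linalg.inv(K)@[*uv,1]; return o+d*(z-o[2])/d[2]
def tri(Ca,ua,Cb,ub):
    P=[C[0]@np.c_[C[1],C[2]] for C in(Ca,Cb)]
    X=cv2.triangulatePoints(P[0],P[1],np.float64(ua),np.float64(ub))[:,0]; return X[:3]/X[3]
def proj(C,X): p=C[0]@(C[1]@np.asarray(X)+C[2]); return p[:2]/p[2]
def goto(x,y,z,yaw=None):
    """shift in tool axes from the present pose, and turn about tool z (down) modulo half a turn"""
    s=arm.state(); Rm=Ro.from_euler("xyz",s["orientation"]).as_matrix()
    d=Rm.T@(np.array([x,y,z])-s["tcp_pos"]); n=None
    if yaw is not None:
        ty=np.arctan2(Rm[1,1],Rm[0,1]); n=-((yaw-ty+np.pi/2)%np.pi-np.pi/2)
    print("shift",d.round(4),"turn",n,"q7",s["joint_pos"][6].round(2))
E
python3 - <<'E'
from h import *
T=cam("top");S=cam("side")
for n,a,b in [("term",(220,271),(299,214)),("switch",(287,250),(317,237)),("knob",(207,197),(360,208)),("spool",(293,185),(376,226)),("tape",(359,261),(305,256)),("yel",(474,195),None),("red",(386,193),None),("blue",(428,262),None),("driver",(155,268),None),("spanner",(198,310),None)]:
    print(n,plane(T,a,.015).round(3), tri(T,a,S,b).round(3) if b else "")
i=cv2.imread("pics/top0.png");j=cv2.imread("pics/side0.png")
a=cv2.resize(i[160:320,140:340],None,fx=4,fy=4,interpolation=2)[:600];b=i[160:300,330:520]
cv2.imwrite("pics/cropA.png",cv2.resize(i[170:320,140:340],None,fx=4,fy=4,interpolation=2))
E
```

```text
term [0.391 0.238 0.015] [0.391 0.239 0.011]
switch [0.435 0.102 0.015] [0.436 0.102 0.005]
knob [0.546 0.271 0.015] [0.547 0.272 0.012]
spool [0.573 0.091 0.015] [0.567 0.09  0.034]
tape [ 0.413 -0.046  0.015] [ 0.413 -0.045  0.027]
yel [ 0.554 -0.29   0.015] 
red [ 0.557 -0.105  0.015] 
blue [ 0.412 -0.188  0.015] 
driver [0.396 0.371 0.015] 
spanner [0.312 0.28  0.015]
```

View pics/cropA.png

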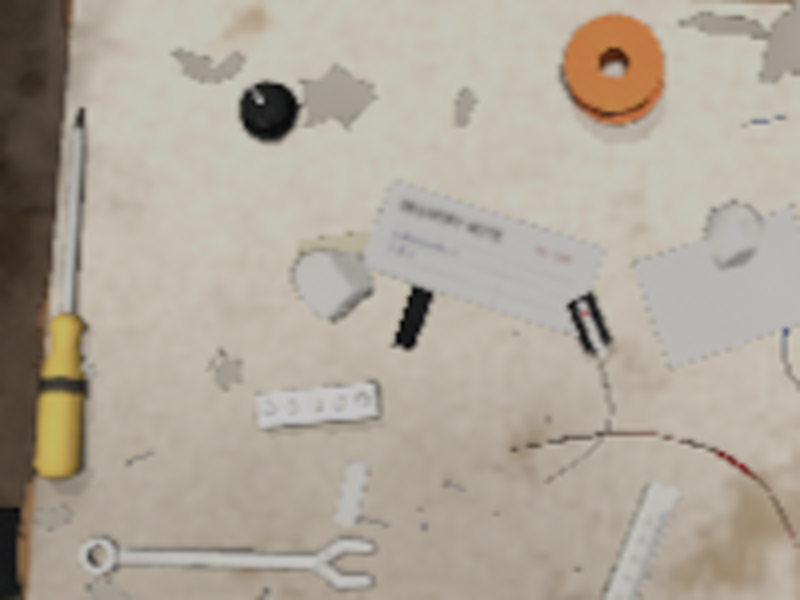

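The crop confirms the micro switch by its tags, at crop (588,323), full image (287,251). The plain black strip at crop (412,318) is litter. Terminal block at crop (318,403), spool (613,65), knob (268,110). Next I'll move over the parts for wrist views.

Run:
```python
from h import *
goto(.42,-.2,.25,np.pi/2); goto(.44,.13,.25,np.pi/2)
```

```text
shift [ 0.3214 -0.3383 -0.002 ] turn 0.36378341055280217 q7 -0.06
shift [ 0.4575 -0.6396 -0.0015] turn 0.36378341055280217 q7 -0.06
```

The manual's scale: shifts go in shares of 200 mm and turns go in shares of pi rad. Converting my numbers, -0.16 m is -0.8, -0.032 m is -0.16.

```bash
python3 steer.py '[[[1, 0.115, -0.16, 0, 0], [1, 0.23, -0.32, 0, 0], [1, 0.345, -0.48, 0, 0], [1, 0.46, -0.64, 0, 0], [1, 0.575, -0.8, 0, 0]]]'
python3 steer.py '[[[1, 0.115, -0.16, 0, 0], [1, 0.23, -0.32, 0, 0], [1, 0.345, -0.48, 0, 0], [1, 0.46, -0.64, 0, 0], [1, 0.575, -0.8, 0, 0]]]'
python3 steer.py '[[[1, 0.115, -0.16, 0, 0], [1, 0.23, -0.32, 0, 0], [1, 0.345, -0.48, 0, 0], [1, 0.46, -0.64, 0, 0], [1, 0.575, -0.8, 0, 0]]]'
python3 steer.py '[[[1, 0.115, -0.16, 0, 0.0382], [1, 0.23, -0.32, 0, 0.0764], [1, 0.345, -0.48, 0, 0.1146], [1, 0.46, -0.64, 0, 0.1159], [1, 0.575, -0.8, 0, 0.1159]]]'
python3 - <<'E'
from h import *
goto(.44,.13,.25,np.pi/2); print(arm.state()['tcp_pos'],arm.state()['orientation'])
E
```

```text
clock: 0.52
tcp_pos: [0.2907, -0.4384, 0.2479]
orientation: [-3.141, 0.0, 0.364]
force: [1.1, -0.0, 0.2]
opening: 1.005
grasp_force: 0.0
clock: 0.93
tcp_pos: [0.3411, -0.248, 0.2482]
orientation: [-3.142, 0.0, 0.364]
force: [1.9, 0.4, 0.1]
opening: 1.004
grasp_force: 0.0
clock: 1.35
tcp_pos: [0.3917, -0.0576, 0.2484]
orientation: [3.141, -0.0, 0.364]
force: [2.1, -0.8, 0.0]
opening: 0.999
grasp_force: 0.0
clock: 1.77
tcp_pos: [0.4387, 0.119, 0.2483]
orientation: [3.141, 0.0, -0.006]
force: [1.4, -0.9, -0.1]
opening: 1.004
grasp_force: 0.0
shift [ 0.0012 -0.011  -0.0017] turn -0.00565021231992624 q7 -2.05
[0.43873809 0.11901171 0.24827453] [ 3.14122896e+00  5.63990854e-05 -5.65023283e-03]
```

```bash
cat > snap.py <<'E'
import sys,pickle; from h import *
n=sys.argv[1]; s=arm.state(); cv2.imwrite(f"pics/{n}.png",cams.camera("wrist")[:,:,::-1]); pickle.dump(cam("wrist",s),open(f"pics/{n}.pkl","wb"))
E
python3 snap.py w1
python3 steer.py '[[[1, 0.05, -0.175, 0, 0], [1, 0.1, -0.325, 0, 0], [1, 0.1, -0.4, 0, 0], [1, 0.1, -0.4, 0, 0]]]'
python3 snap.py w2
```

```text
clock: 2.15
tcp_pos: [0.4585, 0.2015, 0.2479]
orientation: [-3.14, 0.001, 0.005]
force: [1.1, 0.1, -0.9]
opening: 0.999
grasp_force: 0.0
```

View pics/w1.png

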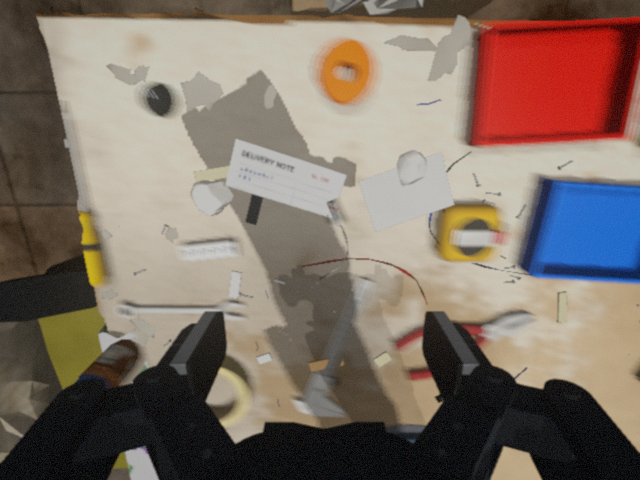

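View pics/w2.png

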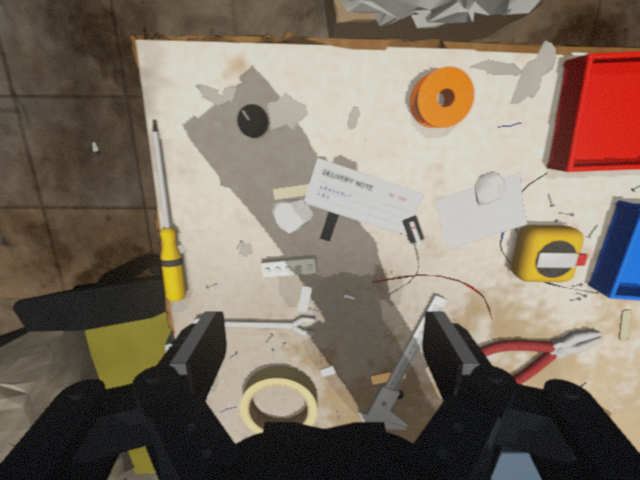

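w1 is motion-blurred. w2 is sharp and shows the spool hole at (445,97), the knob at (253,119), the terminal block at (288,266) and the switch at (413,228). I'll enlarge w2.

Run:
```python
import cv2
i=cv2.imread("pics/w2.png");cv2.imwrite("pics/w2c.png",cv2.resize(i[85:283,228:492],None,fx=3,fy=3,interpolation=2))
```

```text
(no output)
```

View pics/w2c.png

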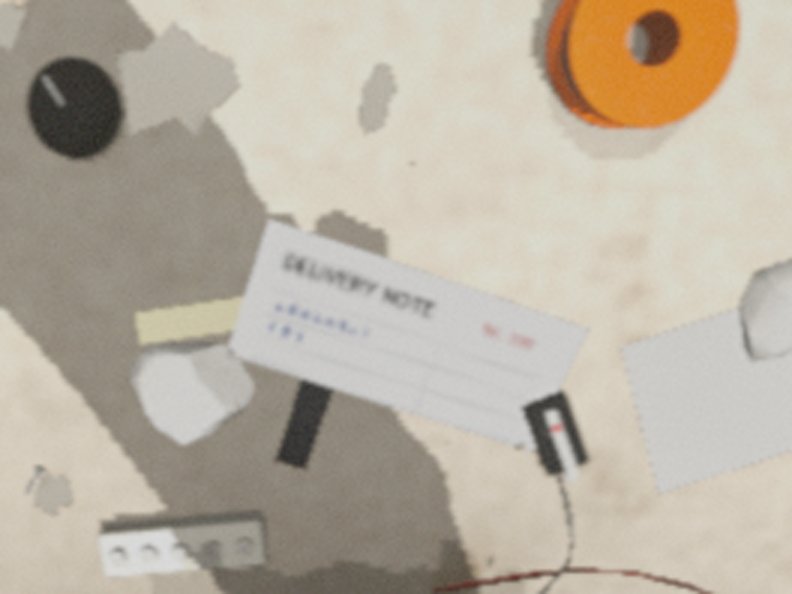

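The crop (3x, origin (228,85)) shows the spool hole at (656,38), the knob at (75,107) and the terminal top with corners (103,537), (264,519), (264,563), (105,575). The switch body corners are (525,405), (564,392), (588,460), (548,475), with the tags towards (572,478).

Run:
```python
from h import *; import pickle
W=pickle.load(open("pics/w2.pkl","rb"));T=cam("top");S=cam("side")
f=lambda p:(228+(p[0]-1)/3,85+(p[1]-1)/3); g=lambda p:(140+(p[0]-1.5)/4,170+(p[1]-1.5)/4)
for n,a,b,h in[("spool",(655,39),(613,63),.032),("knob",(75,107),(268,110),.012),("term",(184,548),(318,404),.015),("sw",(556,433),(589,323),.010)]:
    print(n,tri(W,f(a),T,g(b)).round(4),plane(W,f(a),h).round(4),plane(T,g(b),h).round(4))
d=lambda p,q,z:(plane(W,f(q),z)-plane(W,f(p),z))
for n,p,q,z in[("termlong",(103,537),(264,519),.014),("termlong2",(105,575),(264,563),.014),("swlong",(525,405),(548,475),.01),("sw2",(564,392),(588,460),.01),("swwide",(525,405),(564,392),.01)]:
    v=d(p,q,z); print(n,np.linalg.norm(v).round(4),"dir",np.arctan2(v[1],v[0]).round(3))
goto(.567,.088,.1,np.pi/2)
```

```text
spool [0.5673 0.0908 0.0309] [0.5669 0.0913 0.032 ] [0.5673 0.0906 0.032 ]
knob [0.5472 0.2739 0.0069] [0.547  0.2732 0.012 ] [0.546  0.2725 0.012 ]
term [0.3915 0.2407 0.0137] [0.3918 0.2413 0.015 ] [0.3915 0.24   0.015 ]
sw [0.4349 0.1029 0.0051] [0.4359 0.1047 0.01  ] [0.4346 0.1023 0.01  ]
termlong 0.0607 dir -1.446
termlong2 0.0605 dir -1.483
swlong 0.0286 dir -2.763
sw2 0.0279 dir -2.732
swwide 0.0145 dir -1.227
shift [0.1084 0.1114 0.1477] turn 0.0032983417207130827 q7 -2.2
```

Heights and sizes agree with the given ones, so I'll take the spool first.

In the tool's units: 0.12 m is 0.6, 0.1 m is 0.5.

```bash
python3 steer.py '[[[1, 0.1, 0.1, 0.14, 0], [1, 0.2, 0.2, 0.275, 0], [1, 0.3, 0.3, 0.4, 0], [1, 0.4, 0.4, 0.5, 0], [1, 0.4725, 0.47, 0.6, 0]]]' 40
python3 steer.py '[[[1, 0.07, 0.0725, 0.14, 0], [1, 0.07, 0.0725, 0.14, 0], [1, 0.07, 0.0725, 0.14, 0]]]'
python3 - <<'E'
from h import *
goto(.5672,.0909,.022,np.pi/2);print(arm.state()['tcp_pos'],arm.tip_reach)
E
```

```text
clock: 2.62
tcp_pos: [0.5542, 0.0991, 0.127]
orientation: [3.14, 0.0, -0.003]
force: [-0.2, -0.8, -0.3]
opening: 1.001
grasp_force: 0.0
clock: 2.87
tcp_pos: [0.5663, 0.086, 0.0986]
orientation: [3.14, 0.004, -0.004]
force: [0.5, 1.1, 1.0]
opening: 1.002
grasp_force: 0.0
shift [ 0.0012 -0.005   0.0766] turn -0.003533955417693413 q7 -2.0
[0.56629338 0.08602874 0.09864829] 0.017
```

In the tool's units: 0.0765 m is 0.3825, -0.004 m is -0.02.

```bash
python3 steer.py '[[[1, 0.005, -0.02, 0.15, 0], [1, 0.005, -0.02, 0.275, 0], [1, 0.005, -0.02, 0.325, 0], [1, 0.005, -0.02, 0.3825, 0], [1, 0.005, -0.02, 0.3825, 0]]]'
python3 steer.py '[[[0.3, 0, 0, 0, 0], [0.3, 0, 0, 0, 0], [0.3, 0, 0, 0, 0], [0.3, 0, 0, 0, 0], [0.3, 0, 0, 0, 0]]]' 40
```

```text
clock: 3.28
tcp_pos: [0.5675, 0.093, 0.0231]
orientation: [3.141, 0.002, 0.0]
force: [-1.0, -0.2, 0.9]
opening: 0.997
grasp_force: 0.0
clock: 3.7
tcp_pos: [0.5691, 0.0928, 0.0256]
orientation: [3.142, -0.002, -0.001]
force: [-2.4, -1.2, 11.6]
opening: 0.558
grasp_force: 39.2
```

Gripped. Lift and go to a spot where the wrist camera sees all three bins.

In the tool's units: -0.165 m is -0.825, -0.14 m is -0.7.

```bash
python3 steer.py '[[[0.3, 0, 0, -0.175, 0], [0.3, 0, 0, -0.375, 0], [0.3, 0, 0.05, -0.55, 0], [0.3, -0.05, 0.15, -0.7, 0], [0.3, -0.15, 0.275, -0.825, 0]]]'
python3 steer.py '[[[0.3, -0.1, 0.15, -0.075, 0], [0.3, -0.2, 0.3, -0.15, 0], [0.3, -0.3, 0.45, -0.225, 0], [0.3, -0.4, 0.6, -0.3, 0], [0.3, -0.5, 0.75, -0.3, 0]]]'
python3 steer.py '[[[0.3, 0, 0.175, 0, 0], [0.3, 0, 0.3, 0, 0], [0.3, 0, 0.325, 0, 0], [0.3, 0, 0.325, 0, 0], [0.3, 0, 0.325, 0, 0]]]'
python3 snap.py w3
```

```text
clock: 4.12
tcp_pos: [0.5402, 0.0392, 0.192]
orientation: [-3.14, -0.005, 0.002]
force: [-0.2, -1.1, -1.3]
opening: 0.557
grasp_force: 41.3
clock: 4.53
tcp_pos: [0.4382, -0.1133, 0.252]
orientation: [3.14, -0.005, -0.0]
force: [1.6, -0.3, -1.6]
opening: 0.559
grasp_force: 41.3
clock: 4.95
tcp_pos: [0.4382, -0.1763, 0.2491]
orientation: [-3.141, -0.0, -0.0]
force: [-0.4, 1.5, -1.1]
opening: 0.559
grasp_force: 41.3
```

View pics/w3.png

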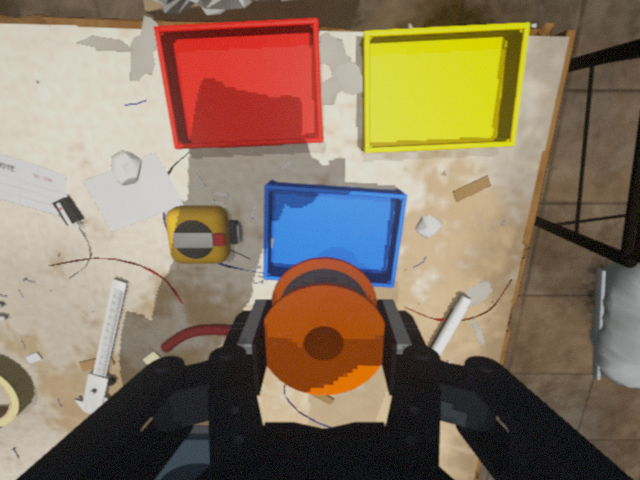

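w3 shows the spool held upright. The rim corners (TL, TR, BR, BL) are:
- Red: (157,27), (319,19), (323,142), (175,148)
- Yellow: (363,31), (530,24), (516,148), (364,152)
- Blue: (265,183), (407,190), (398,286), (265,278)

Run:
```python
from h import *; import pickle
W=pickle.load(open("pics/w3.pkl","rb"));T=cam("top")
B=dict(red=([(157,27),(319,19),(323,142),(175,148)],[(350,169),(419,167),(422,216),(353,219)]),
yel=([(363,31),(530,24),(516,148),(364,152)],[(439,171),(508,169),(511,218),(441,221)]),
blue=([(265,183),(407,190),(398,286),(265,278)],[(394,235),(465,237),(463,289),(391,286)]))
for n,(a,b) in B.items():
    X=np.array([plane(W,p,.034) for p in a]);Y=np.array([plane(T,p,.034) for p in b])
    for P in(X,Y):
        r=cv2.minAreaRect(P[:,:2].astype(np.float32)); v=P[1]-P[0]+P[2]-P[3]; print(n,P.mean(0).round(4),np.round(r[1],3),"ydir",np.arctan2(v[1],v[0]).round(3))
    print("z",np.array([tri(W,p,T,q)[2] for p,q in zip(a,b)]).round(3))
goto(.557,-.105,.15)
```

```text
red [ 0.5551 -0.1032  0.034 ] [0.101 0.142] ydir -1.531
red [ 0.553  -0.1013  0.034 ] [0.106 0.144] ydir -1.527
z [0.025 0.031 0.026 0.029]
yel [ 0.551  -0.2839  0.034 ] [0.103 0.146] ydir -1.54
yel [ 0.55   -0.2842  0.034 ] [0.105 0.147] ydir -1.527
z [0.045 0.017 0.034 0.02 ]
blue [ 0.4138 -0.1861  0.034 ] [0.144 0.104] ydir -1.628
blue [ 0.411  -0.1838  0.034 ] [0.149 0.105] ydir -1.599
z [0.025 0.035 0.03  0.023]
shift [ 0.1187 -0.0705  0.0991] turn None q7 -1.38
```

In the tool's units: 0.129 m is 0.645, 0.1157 m is 0.5785, -0.04 rad is -0.0127.

```bash
python3 steer.py '[[[0.3, 0.125, -0.08, 0.125, -0.0127], [0.3, 0.25, -0.16, 0.25, -0.0127], [0.3, 0.375, -0.24, 0.375, -0.0127], [0.3, 0.5, -0.32, 0.5, -0.0127], [0.3, 0.5785, -0.365, 0.645, -0.0127]]]'
python3 steer.py '[[[0.3, 0, 0, 0.1, 0], [0.3, 0, 0, 0.2, 0], [0.3, 0, 0, 0.275, 0], [0.3, 0, 0, 0.3, 0], [0.3, 0, 0, 0.3, 0]]]'
python3 - <<'E'
from h import *
goto(.554,-.1025,.0295);print(arm.state()['tcp_pos'])
E
```

```text
clock: 5.42
tcp_pos: [0.5571, -0.0993, 0.1193]
orientation: [-3.14, -0.003, 0.044]
force: [0.3, 1.3, -0.7]
opening: 0.556
grasp_force: 41.4
clock: 5.83
tcp_pos: [0.5533, -0.1022, 0.0588]
orientation: [-3.14, 0.002, 0.042]
force: [0.2, -0.1, -1.3]
opening: 0.562
grasp_force: 41.5
shift [0.0007 0.0003 0.0293] turn None q7 -1.63
[ 0.55334449 -0.10224658  0.05876013]
```

```bash
python3 steer.py '[[[0.3, 0, 0, 0.075, 0], [0.3, 0, 0, 0.11, 0], [0.3, 0, 0, 0.14, 0], [0.3, 0, 0, 0.145, 0], [0.3, 0, 0, 0.145, 0]]]'
python3 steer.py '[[[0.7, 0, 0, 0, 0], [0.7, 0, 0, 0, 0], [0.75, 0, 0, 0, 0], [0.75, 0, 0, -0.1, 0], [0.75, 0, 0, -0.3, 0]]]'
python3 steer.py '[[[1, 0, 0, -0.2, 0], [1, 0, 0, -0.4, 0], [1, -0.15, -0.15, -0.5, 0], [1, -0.15, -0.35, -0.5, 0], [1, -0.15, -0.45, -0.5, 0]]]'
python3 - <<'E'
from h import *
goto(.435,.103,.12,1.96); goto(.547,.273,.12,np.pi/2);goto(.3915,.2405,.12,.106)
E
```

```text
clock: 6.25
tcp_pos: [0.554, -0.1039, 0.031]
orientation: [-3.142, 0.0, 0.04]
force: [0.1, 0.3, -0.5]
opening: 0.553
grasp_force: 41.5
clock: 6.67
tcp_pos: [0.5516, -0.1037, 0.0882]
orientation: [-3.14, 0.007, 0.04]
force: [0.2, -1.2, 0.3]
opening: 0.75
grasp_force: 0.0
clock: 7.08
tcp_pos: [0.5197, -0.0121, 0.1933]
orientation: [-3.14, -0.004, 0.041]
force: [-0.5, 0.8, -0.8]
opening: 1.004
grasp_force: 0.0
shift [-0.0803 -0.1184  0.0731] turn -0.3486698911036825 q7 -1.74
shift [ 0.0385 -0.2837  0.0738] turn 0.04053378210142 q7 -1.74
shift [-0.1182 -0.2575  0.0732] turn 1.5053301088963167 q7 -1.74
```

In the tool's units: -0.19 m is -0.95, 0.024 m is 0.12.

```bash
python3 steer.py '[[[0.75, 0.03, -0.19, 0.05, 0], [0.75, 0.06, -0.38, 0.1, 0], [0.75, 0.09, -0.57, 0.15, 0], [0.75, 0.12, -0.76, 0.2, 0], [0.75, 0.15, -0.95, 0.25, 0]]]'
python3 steer.py '[[[0.75, 0.02, -0.19, 0.05, 0], [0.75, 0.0425, -0.38, 0.1, 0], [0.75, 0.0425, -0.47, 0.12, 0.0127], [0.75, 0.0425, -0.47, 0.12, 0.0127], [0.75, 0.0425, -0.47, 0.12, 0.0127]]]'
python3 - <<'E'
from h import *
goto(.547,.273,.021,np.pi/2)
E
```

```text
clock: 7.5
tcp_pos: [0.5429, 0.1775, 0.1409]
orientation: [-3.141, -0.001, 0.039]
force: [0.4, -0.3, 1.0]
opening: 0.752
grasp_force: 0.0
clock: 7.92
tcp_pos: [0.547, 0.2713, 0.1166]
orientation: [3.142, 0.001, 0.003]
force: [-0.0, -1.6, 0.2]
opening: 0.749
grasp_force: 0.0
shift [ 0.0001 -0.0017  0.0956] turn 0.0025867662979948136 q7 -2.27
```

In the tool's units: 0.0955 m is 0.4775, 0.08 m is 0.4.

```bash
python3 steer.py '[[[0.75, 0, -0.005, 0.175, 0], [0.75, 0, -0.005, 0.3, 0], [0.75, 0, -0.005, 0.4, 0], [0.7, 0, -0.005, 0.4775, 0], [0.6, 0, -0.005, 0.4775, 0]]]'
python3 steer.py '[[[0.55, 0, 0, 0, 0], [0.5, 0, 0, 0, 0]]]' 30
python3 steer.py '[[[0.1, 0, 0, 0, 0], [0.1, 0, 0, 0, 0], [0.1, 0, 0, 0, 0], [0.1, 0, 0, 0, 0]]]' 30
```

```text
clock: 8.33
tcp_pos: [0.5466, 0.2681, 0.0189]
orientation: [3.138, 0.004, -0.002]
force: [-0.1, -0.7, 0.4]
opening: 0.595
grasp_force: 0.0
clock: 8.5
tcp_pos: [0.5485, 0.2703, 0.0226]
orientation: [-3.141, -0.001, -0.001]
force: [-0.3, 1.1, -0.5]
opening: 0.502
grasp_force: 0.0
clock: 8.83
tcp_pos: [0.5486, 0.2711, 0.023]
orientation: [-3.141, -0.002, -0.0]
force: [-0.9, -0.1, 5.0]
opening: 0.32
grasp_force: 28.9
```

In the tool's units: 0.116 m is 0.58, 0.04 m is 0.2.

```bash
python3 steer.py '[[[0.1, 0, 0, -0.175, 0], [0.1, 0, 0.05, -0.35, 0], [0.1, -0.05, 0.2, -0.45, 0], [0.1, -0.1, 0.39, -0.5, 0], [0.1, -0.15, 0.58, -0.5, 0]]]'
python3 steer.py '[[[0.1, -0.055, 0.19, 0, 0], [0.1, -0.11, 0.38, 0, 0], [0.1, -0.165, 0.57, 0, 0], [0.1, -0.22, 0.76, 0, 0], [0.1, -0.275, 0.95, 0, 0]]]'
python3 steer.py '[[[0.1, -0.06, 0.19, 0, 0], [0.1, -0.12, 0.38, 0, 0], [0.1, -0.18, 0.57, 0, 0], [0.1, -0.25, 0.75, 0, 0], [0.1, -0.25, 0.75, 0, 0.0127]]]'
python3 steer.py '[[[0.1, 0, 0, 0, 0], [0.1, 0, 0, 0, 0]]]'
python3 - <<'E'
from h import *
goto(.4125,-.185,.027,1.53); print(arm.state()['tcp_pos'])
E
```

```text
clock: 9.25
tcp_pos: [0.5187, 0.1551, 0.1249]
orientation: [-3.14, -0.006, 0.001]
force: [0.2, -1.3, -1.5]
opening: 0.317
grasp_force: 28.9
clock: 9.67
tcp_pos: [0.4621, -0.0367, 0.1224]
orientation: [3.141, -0.002, 0.0]
force: [1.2, -0.3, -0.1]
opening: 0.316
grasp_force: 28.9
clock: 10.08
tcp_pos: [0.4086, -0.1933, 0.122]
orientation: [3.138, 0.001, -0.051]
force: [-0.3, -0.2, -0.4]
opening: 0.318
grasp_force: 28.9
clock: 10.25
tcp_pos: [0.4129, -0.1851, 0.1221]
orientation: [3.141, -0.002, -0.04]
force: [-0.1, 0.1, 0.9]
opening: 0.319
grasp_force: 28.9
shift [-0.0006 -0.0001  0.0951] turn 0.0006965078922744894 q7 -1.5
[ 0.41290231 -0.18507507  0.12207718]
```

In the tool's units: 0.095 m is 0.475, 0.085 m is 0.425.

```bash
python3 steer.py '[[[0.1, 0, 0, 0.175, 0], [0.1, 0, 0, 0.325, 0], [0.1, 0, 0, 0.425, 0], [0.1, 0, 0, 0.475, 0], [0.1, 0, 0, 0.475, 0]]]'
python3 steer.py '[[[0.4, 0, 0, 0, 0], [0.6, 0, 0, 0, 0], [0.6, 0, 0, 0, 0], [0.6, 0, 0, -0.1, 0], [0.6, 0, 0, -0.25, 0]]]'
python3 steer.py '[[[0.6, 0, 0, -0.2, 0], [0.6, 0, -0.1, -0.4, 0], [0.6, 0, -0.275, -0.5, 0], [0.6, 0, -0.45, -0.5, 0], [0.6, 0, -0.625, -0.5, 0]]]'
python3 - <<'E'
from h import *
goto(.435,.103,.19,1.96)
E
```

```text
clock: 10.67
tcp_pos: [0.4132, -0.1828, 0.0251]
orientation: [-3.141, 0.001, -0.035]
force: [-0.4, 0.2, 0.8]
opening: 0.316
grasp_force: 42.5
clock: 11.08
tcp_pos: [0.4117, -0.1839, 0.0756]
orientation: [-3.14, 0.004, -0.038]
force: [0.4, 0.6, -0.3]
opening: 0.597
grasp_force: 0.0
clock: 11.5
tcp_pos: [0.4184, -0.0586, 0.1786]
orientation: [3.141, -0.005, -0.041]
force: [0.5, -0.6, -0.8]
opening: 0.605
grasp_force: 0.0
shift [ 0.01   -0.1622 -0.0115] turn -0.4302171009597666 q7 -1.76
```

In the tool's units: -0.1617 m is -0.8085, -0.15 m is -0.75, -0.43 rad is -0.1369.

```bash
python3 steer.py '[[[0.5, 0.01, -0.19, 0, -0.0318], [0.5, 0.02, -0.38, 0, -0.0637], [0.5, 0.03, -0.57, 0, -0.1019], [0.5, 0.04, -0.75, 0.15, -0.1369], [0.5, 0.05, -0.8085, 0.25, -0.1369]]]'
python3 steer.py '[[[0.5, 0, 0, 0, 0], [0.5, 0, 0, 0, 0], [0.5, 0, 0, 0, 0]]]'
python3 snap.py w4
python3 - <<'E'
from h import *; import pickle
W=pickle.load(open("pics/w4.pkl","rb")); c=proj(W,[.435,.1035,.01]); print(c)
goto(.435,.1035,.0185,1.96)
i=cv2.imread("pics/w4.png"); u,v=c.astype(int); cv2.imwrite("pics/w4c.png",cv2.resize(i[v-75:v+75,u-100:u+100],None,fx=4,fy=4,interpolation=2)); print(u-100,v-75)
E
```

```text
clock: 11.92
tcp_pos: [0.4351, 0.1063, 0.1271]
orientation: [-3.14, -0.006, 0.401]
force: [-0.1, -0.2, -0.8]
opening: 0.501
grasp_force: 0.0
clock: 12.17
tcp_pos: [0.4339, 0.1005, 0.1269]
orientation: [3.141, 0.0, 0.389]
force: [-0.9, -0.3, -0.5]
opening: 0.502
grasp_force: 0.0
[321.5910125  241.31366117]
shift [ 0.002  -0.0029  0.1086] turn -0.0009218736758889179 q7 -1.84
221 166
```

View pics/w4c.png

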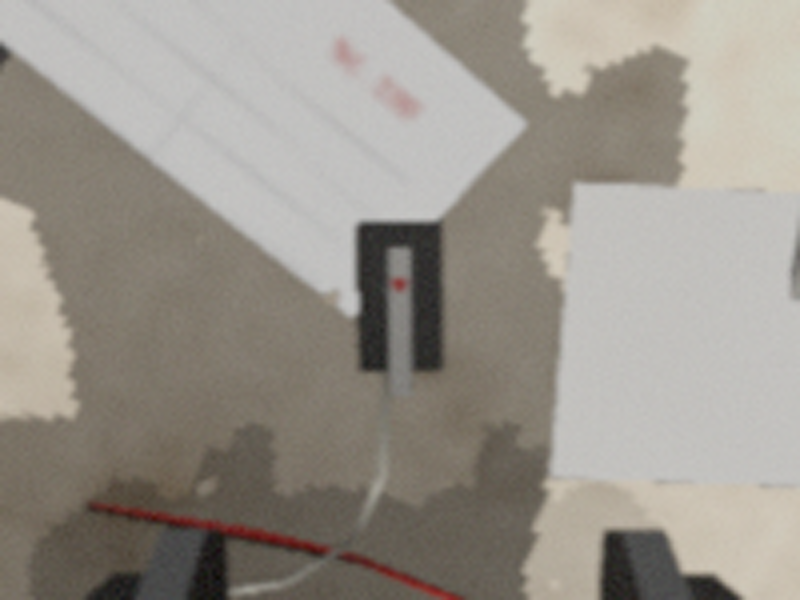

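The crop shows the switch body square to the tool, centred at (400,296) against the predicted (402,301). That is within about 1 mm.

In the tool's units: 0.1 m is 0.5, -0.003 m is -0.015.

```bash
python3 steer.py '[[[0.4, 0.01, -0.015, 0.175, 0], [0.4, 0.01, -0.015, 0.325, 0], [0.35, 0.01, -0.015, 0.45, 0], [0.35, 0.01, -0.015, 0.5, 0], [0.35, 0.01, -0.015, 0.5, 0]]]'
python3 steer.py '[[[0.35, 0, 0, 0.02, 0], [0.35, 0, 0, 0.035, 0], [0.35, 0, 0, 0.035, 0]]]' 25
```

```text
clock: 12.63
tcp_pos: [0.4343, 0.1033, 0.0253]
orientation: [3.141, 0.002, 0.388]
force: [-0.0, -1.2, 0.1]
opening: 0.348
grasp_force: 0.0
clock: 12.88
tcp_pos: [0.4354, 0.1044, 0.02]
orientation: [3.141, -0.002, 0.389]
force: [-1.0, 0.5, 0.7]
opening: 0.348
grasp_force: 0.0
```

In the tool's units: -0.1 m is -0.5, -0.07 m is -0.35.

```bash
python3 steer.py '[[[0, 0, 0, 0, 0], [0, 0, 0, 0, 0], [0, 0, 0, 0, 0], [0, 0, 0, 0, 0], [0, 0, 0, 0, 0]]]' 25
python3 steer.py '[[[0, 0, 0, -0.175, 0], [0, 0, 0, -0.35, 0], [0, 0, 0, -0.5, 0], [0, 0, 0, -0.5, 0]]]'
python3 - <<'E'
from h import *
# yellow centre (.5505,-.284), own +y is world dir +1.61; switch at own y=-33
c=np.array([.5505,-.284]); y=np.array([np.cos(1.61),np.sin(1.61)])
print(c-.033*y,c+.03*y); p=c-.033*y; goto(*p,.12,1.61)
E
```

```text
clock: 13.3
tcp_pos: [0.4352, 0.1045, 0.0201]
orientation: [3.141, -0.001, 0.389]
force: [0.1, -1.5, 5.7]
opening: 0.175
grasp_force: 26.6
clock: 13.63
tcp_pos: [0.4369, 0.1054, 0.1243]
orientation: [3.141, -0.008, 0.389]
force: [0.1, 0.9, 0.5]
opening: 0.176
grasp_force: 26.0
[ 0.55179339 -0.31697464] [ 0.54932419 -0.25402305]
shift [-0.0541  0.4344  0.0044] turn 0.350150952948443 q7 -1.87
```

In the tool's units: 0.2 m is 1, 0.04 m is 0.2.

```bash
python3 steer.py '[[[0, -0.025, 0.2, 0, 0], [0, -0.05, 0.4, 0, 0], [0, -0.075, 0.6, 0, 0], [0, -0.1, 0.8, 0, 0], [0, -0.125, 1, 0, 0]]]'
python3 steer.py '[[[0, -0.025, 0.2, 0, 0], [0, -0.05, 0.4, 0, 0], [0, -0.075, 0.6, 0, 0], [0, -0.1, 0.8, 0, 0], [0, -0.125, 1, 0, 0]]]'
python3 steer.py '[[[0, -0.02, 0.17, 0, 0.0382], [0, -0.02, 0.17, 0, 0.0764], [0, -0.02, 0.17, 0, 0.1114], [0, -0.02, 0.17, 0, 0.1114], [0, -0.02, 0.17, 0, 0.1114]]]'
python3 - <<'E'
from h import *
goto(.5518,-.317,.0245,1.61); print(arm.state()['tcp_pos'])
E
```

```text
clock: 14.05
tcp_pos: [0.4877, -0.0919, 0.1198]
orientation: [3.141, -0.001, 0.39]
force: [1.4, 0.3, -0.9]
opening: 0.178
grasp_force: 26.0
clock: 14.47
tcp_pos: [0.5403, -0.2867, 0.1197]
orientation: [3.141, -0.0, 0.389]
force: [0.6, 0.2, -0.2]
opening: 0.177
grasp_force: 26.0
clock: 14.88
tcp_pos: [0.5496, -0.317, 0.1195]
orientation: [3.141, 0.0, 0.044]
force: [0.3, 1.3, -0.5]
opening: 0.179
grasp_force: 26.0
shift [0.0022 0.0001 0.095 ] turn 0.0043597997666289245 q7 -1.33
[ 0.54958955 -0.31701335  0.11947279]
```

In the tool's units: 0.095 m is 0.475, 0.085 m is 0.425.

```bash
python3 steer.py '[[[0, 0.01, 0, 0.175, 0], [0, 0.01, 0, 0.325, 0], [0, 0.01, 0, 0.425, 0], [0, 0.01, 0, 0.475, 0], [0, 0.01, 0, 0.475, 0]]]'
python3 steer.py '[[[0.3, 0, 0, 0, 0], [0.3, 0, 0, 0, 0], [0.3, 0, 0, -0.05, 0], [0.3, 0, 0, -0.2, 0], [0.3, 0, 0, -0.4, 0]]]'
python3 steer.py '[[[0.5, -0.05, -0.1, -0.2, 0], [0.5, -0.1, -0.275, -0.3, 0], [0.5, -0.125, -0.45, -0.4, 0], [0.5, -0.15, -0.65, -0.4, 0], [0.5, -0.175, -0.85, -0.4, 0]]]'
python3 - <<'E'
from h import *
goto(.3915,.2405,.13,.106)
E
```

```text
clock: 15.3
tcp_pos: [0.551, -0.3162, 0.0227]
orientation: [-3.14, 0.002, 0.044]
force: [-1.4, -0.2, -0.6]
opening: 0.173
grasp_force: 28.7
clock: 15.72
tcp_pos: [0.5503, -0.3165, 0.1042]
orientation: [-3.14, 0.003, 0.041]
force: [-0.2, -0.3, 0.2]
opening: 0.301
grasp_force: 0.0
clock: 16.13
tcp_pos: [0.5104, -0.1477, 0.1877]
orientation: [3.14, -0.005, 0.039]
force: [1.2, 0.0, -0.2]
opening: 0.5
grasp_force: 0.0
shift [-0.1039 -0.3927  0.0564] turn 1.5038897183380096 q7 -1.57
```

In the tool's units: -0.195 m is -0.975, -0.156 m is -0.78.

```bash
python3 steer.py '[[[0.6, -0.05, -0.195, 0.025, 0], [0.6, -0.1, -0.39, 0.05, 0], [0.6, -0.15, -0.585, 0.075, 0], [0.6, -0.2, -0.78, 0.1, 0], [0.6, -0.25, -0.975, 0.125, 0]]]'
python3 steer.py '[[[0.6, -0.05, -0.195, 0.025, 0], [0.6, -0.1, -0.39, 0.05, 0], [0.6, -0.15, -0.585, 0.075, 0], [0.6, -0.2, -0.78, 0.1, 0], [0.6, -0.27, -0.975, 0.125, 0]]]'
python3 steer.py '[[[0.6, 0, 0, 0, -0.0382], [0.6, 0, 0, 0, -0.0764], [0.6, 0, 0, 0, -0.1146], [0.6, 0, 0, 0, -0.1528], [0.6, 0, 0, 0, -0.191]]]'
python3 steer.py '[[[0.6, 0, 0, 0, -0.0382], [0.6, 0, 0, 0, -0.0764], [0.6, 0, 0, 0, -0.1146], [0.6, 0, 0, 0, -0.1528], [0.6, 0, 0, 0, -0.191]]]'
python3 steer.py '[[[0.6, 0, 0, 0, -0.0382], [0.6, 0, 0, 0, -0.0764], [0.6, 0, 0, 0, -0.1146], [0.6, 0, 0, 0, -0.1394], [0.6, 0, 0, 0, -0.1394]]]'
python3 snap.py w5
python3 - <<'E'
from h import *; import pickle
W=pickle.load(open("pics/w5.pkl","rb")); c=proj(W,[.3915,.2405,.014]); print(c)
goto(.3915,.2405,.022,.106)
i=cv2.imread("pics/w5.png"); u,v=c.astype(int); cv2.imwrite("pics/w5c.png",cv2.resize(i[v-75:v+75,u-100:u+100],None,fx=4,fy=4,interpolation=2)); print(u-100,v-75)
E
```

```text
clock: 16.55
tcp_pos: [0.4518, 0.0457, 0.1608]
orientation: [3.141, -0.003, 0.04]
force: [0.9, 0.6, 0.5]
opening: 0.598
grasp_force: 0.0
clock: 16.97
tcp_pos: [0.3907, 0.2389, 0.1357]
orientation: [-3.14, -0.003, 0.04]
force: [1.6, 1.0, 0.1]
opening: 0.601
grasp_force: 0.0
clock: 17.38
tcp_pos: [0.3909, 0.2372, 0.1358]
orientation: [3.14, -0.002, 0.647]
force: [0.1, -0.5, -0.0]
opening: 0.602
grasp_force: 0.0
clock: 17.8
tcp_pos: [0.3911, 0.2368, 0.1358]
orientation: [3.139, -0.001, 1.246]
force: [0.2, -0.2, -1.0]
opening: 0.602
grasp_force: 0.0
clock: 18.22
tcp_pos: [0.3911, 0.2366, 0.1355]
orientation: [3.139, 0.0, 1.681]
force: [-0.6, -0.4, 0.4]
opening: 0.598
grasp_force: 0.0
[326.12304534 239.02585634]
shift [0.0037 0.0006 0.1133] turn -0.0005779473114939648 q7 -1.18
226 164
```

View pics/w5c.png

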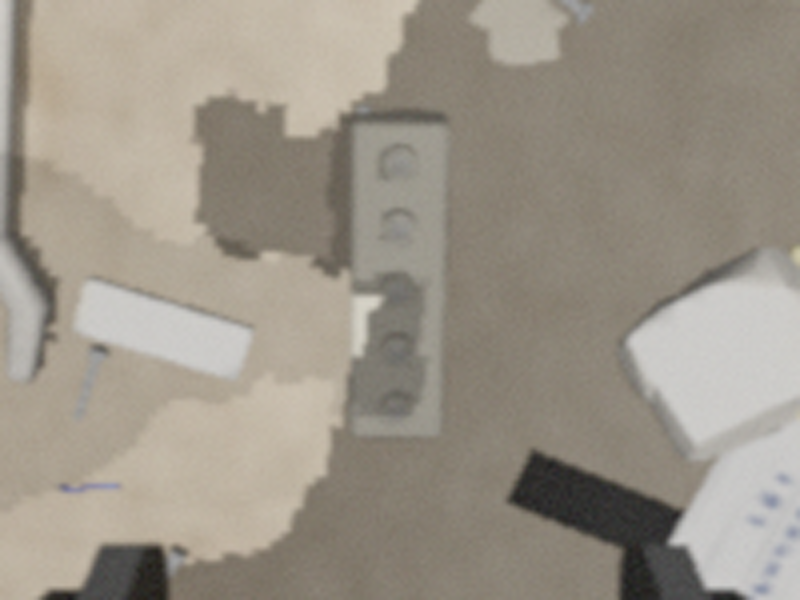

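The crop shows the terminal block square to the tool, centred at (397,278) against the predicted (400,300), so I'll shift 4 mm along tool +x. The spanner jaw at (40,300) is about 70 mm away, which is clear.

The manual's scale: shifts go in shares of 200 mm and turns go in shares of pi rad. Converting my numbers, 0.114 m is 0.57, 0.106 m is 0.53.

```bash
python3 steer.py '[[[0.42, 0.035, 0, 0.175, 0], [0.42, 0.035, 0, 0.325, 0], [0.42, 0.035, 0, 0.45, 0], [0.42, 0.035, 0, 0.53, 0], [0.42, 0.035, 0, 0.57, 0]]]'
python3 steer.py '[[[0.42, 0, 0, 0, 0], [0, 0, 0, 0, 0], [0, 0, 0, 0, 0], [0, 0, 0, 0, 0], [0, 0, 0, 0, 0]]]' 35
python3 steer.py '[[[0, 0, 0, -0.175, 0], [0, 0, 0, -0.35, 0], [0, 0, 0, -0.5, 0], [0, 0, 0, -0.5, 0]]]'
python3 - <<'E'
from h import *
goto(.5493,-.254,.13,1.61)
E
```

```text
clock: 18.68
tcp_pos: [0.3895, 0.2434, 0.0192]
orientation: [-3.141, 0.001, 1.675]
force: [-1.3, 0.1, 0.8]
opening: 0.423
grasp_force: 0.0
clock: 19.1
tcp_pos: [0.3905, 0.244, 0.0214]
orientation: [3.14, -0.001, 1.677]
force: [-0.5, -0.3, 8.2]
opening: 0.194
grasp_force: 35.8
clock: 19.43
tcp_pos: [0.3914, 0.2455, 0.1254]
orientation: [3.135, -0.003, 1.677]
force: [1.2, 0.1, 0.2]
opening: 0.2
grasp_force: 34.8
shift [-0.5134  0.1039 -0.0056] turn -1.5035217671785253 q7 -1.21
```

In the tool's units: -0.195 m is -0.975, 0.04 m is 0.2.

```bash
python3 steer.py '[[[0, -0.195, 0.04, 0, 0], [0, -0.39, 0.08, 0, 0], [0, -0.585, 0.12, 0, 0], [0, -0.78, 0.16, 0, 0], [0, -0.975, 0.2, 0, 0]]]'
python3 steer.py '[[[0, -0.195, 0.04, 0, 0], [0, -0.39, 0.08, 0, 0], [0, -0.585, 0.12, 0, 0], [0, -0.78, 0.16, 0, 0], [0, -0.975, 0.2, 0, 0]]]'
python3 steer.py '[[[0, -0.195, 0.04, 0, 0.0318], [0, -0.39, 0.08, 0, 0.0637], [0, -0.585, 0.12, 0, 0.0955], [0, -0.615, 0.12, 0, 0.1337], [0, -0.615, 0.12, 0, 0.1719]]]'
python3 steer.py '[[[0, 0, 0, 0, 0.0382], [0, 0, 0, 0, 0.0764], [0, 0, 0, 0, 0.1146], [0, 0, 0, 0, 0.1528], [0, 0, 0, 0, 0.191]]]'
python3 steer.py '[[[0, 0, 0, 0, 0.0382], [0, 0, 0, 0, 0.0764], [0, 0, 0, 0, 0.1146], [0, 0, 0, 0, 0.1528], [0, 0, 0, 0, 0.1585]]]'
python3 steer.py '[[[0, 0, 0, 0, 0], [0, 0, 0, 0, 0]]]'
python3 snap.py w6
python3 - <<'E'
from h import *
goto(.5493,-.254,.0255,1.61); print(arm.state()['tcp_pos'])
E
```

```text
clock: 19.85
tcp_pos: [0.4508, 0.052, 0.1208]
orientation: [3.141, 0.0, 1.678]
force: [0.6, 0.5, -0.2]
opening: 0.193
grasp_force: 34.8
clock: 20.27
tcp_pos: [0.5111, -0.1381, 0.1208]
orientation: [3.141, 0.001, 1.677]
force: [1.8, 0.7, -0.2]
opening: 0.2
grasp_force: 34.8
clock: 20.68
tcp_pos: [0.5476, -0.2598, 0.12]
orientation: [3.141, 0.001, 1.125]
force: [-0.2, 1.5, -0.8]
opening: 0.199
grasp_force: 34.8
clock: 21.1
tcp_pos: [0.5478, -0.2555, 0.1207]
orientation: [3.141, -0.0, 0.531]
force: [0.9, -0.4, -0.2]
opening: 0.197
grasp_force: 34.8
clock: 21.52
tcp_pos: [0.548, -0.2553, 0.1208]
orientation: [3.141, -0.001, 0.034]
force: [-0.2, -0.4, -0.4]
opening: 0.2
grasp_force: 34.8
clock: 21.68
tcp_pos: [0.548, -0.2553, 0.1205]
orientation: [3.141, -0.0, 0.043]
force: [-0.6, -0.6, -0.5]
opening: 0.201
grasp_force: 34.8
shift [ 0.0014 -0.0012  0.0949] turn 0.0037554108553106147 q7 -1.47
[ 0.54792707 -0.25530647  0.12041466]
```

View pics/w6.png

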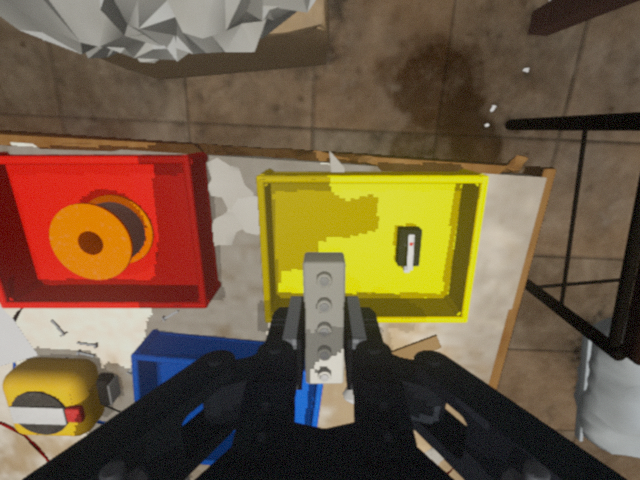

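w6 shows the spool upright in red at (100,235), the switch flat in yellow at (408,247), and the terminal block held square. Now I'll place it.

In the tool's units: 0.0955 m is 0.4775, 0.095 m is 0.475.

```bash
python3 steer.py '[[[0, 0.005, -0.005, 0.175, 0], [0, 0.005, -0.005, 0.325, 0], [0, 0.005, -0.005, 0.425, 0], [0, 0.005, -0.005, 0.475, 0], [0, 0.005, -0.005, 0.4775, 0]]]'
python3 steer.py '[[[0.3, 0, 0, 0, 0], [0.3, 0, 0, 0, 0], [0.3, 0, 0, -0.05, 0], [0.3, 0, 0, -0.2, 0], [0.3, 0, 0, -0.4, 0]]]'
python3 steer.py '[[[0.3, -0.15, 0, -0.15, 0], [0.3, -0.3, 0.05, -0.3, 0], [0.3, -0.45, 0.1, -0.45, 0], [0.3, -0.5, 0.15, -0.6, 0], [0.3, -0.5, 0.15, -0.6, 0]]]'
python3 steer.py '[[[0.3, 0, 0, 0, 0], [0.3, 0, 0, 0, 0], [0.3, 0, 0, 0, 0]]]'
python3 snap.py w7
python3 -c "
from h import *
cv2.imwrite('pics/top9.png',cams.camera('top')[:,:,::-1])
goto(.41,-.2,.25)"
```

```text
clock: 22.15
tcp_pos: [0.5482, -0.254, 0.0232]
orientation: [-3.14, 0.002, 0.042]
force: [-0.7, -0.0, -0.0]
opening: 0.195
grasp_force: 38.4
clock: 22.57
tcp_pos: [0.5475, -0.2536, 0.1046]
orientation: [-3.14, 0.004, 0.041]
force: [1.5, -0.8, 0.9]
opening: 0.301
grasp_force: 0.0
clock: 22.98
tcp_pos: [0.449, -0.2919, 0.232]
orientation: [3.134, -0.006, 0.036]
force: [1.3, -1.1, -0.6]
opening: 0.3
grasp_force: 0.0
clock: 23.23
tcp_pos: [0.4503, -0.2874, 0.2246]
orientation: [-3.141, 0.0, 0.041]
force: [0.1, 0.2, -0.1]
opening: 0.301
grasp_force: 0.0
shift [-0.0368 -0.089  -0.0258] turn None q7 -1.29
```

View pics/w7.png

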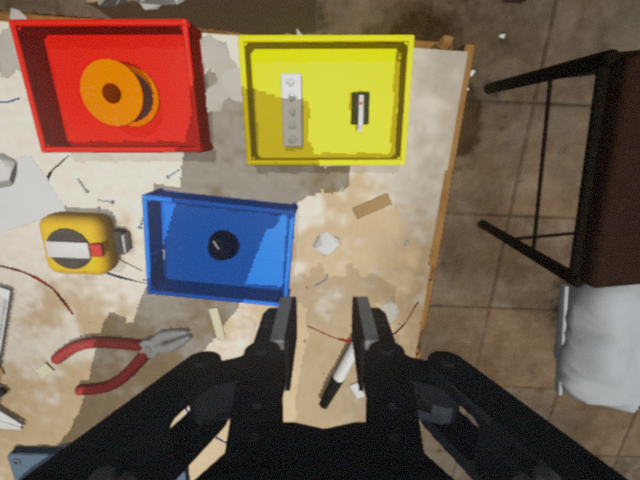

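w7 shows the terminal block at (291,110) and the switch at (360,110) flat and apart in yellow. The knob is mark up in blue at (223,245), the spool is upright in red at (118,92), and the gripper is clear.

```bash
python3 -c "
from plant import arm, cams
print(arm.finish_job())"
```

```text
the job is handed in; nothing more can be done
None
```

I sorted all four parts and handed the job in at about 23 s: the last picture shows each one flat in its bin, clear of walls and other parts, and I never touched the tape measure, screwdriver or spanner; no verdict came back.

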